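# Seat a taper tool holder in a spindle and rock it

## Robot

A 6-joint arm with a two-finger parallel gripper is mounted at the origin on a cart in front of the work surface, level with it; the furniture and walls round the work are solid. World frame = base frame: x ahead of the robot, y to its left, z up, the work surface at z = 0. Lengths are in m, angles in rad, forces in N, time in s.
With the tool pointing down it reaches from about 0.375 to 0.975 m from the base axis. Payload 3.8 kg.
Tool frame: the origin (TCP) lies on the front face of the gripper's body, between the roots of the fingers; the fingertips stand 73 mm ahead of it and the grasp point (between the pads) lies 54 mm ahead of it; z points along the fingers, y is the line along which they close (so a half turn about z gives the same grasp; the last joint's range is limited). The gripper opens to 85 mm and grips with 20 to 120 N. Pads are 22 mm wide; open, the fingers measure 114 mm over their backs; the gripper's body (76 mm by 85 mm) begins 54 mm behind the grasp point. The pads swing forward as they close: fully open they stand 13 mm farther back than shut.
Start: joints at [1.246, 0.264, 1.604, -0, 1.274, -0.037], TCP at [0.192, 0.647, 0.304] pointing down, gripper open.
Joint ranges: [-2.63, 2.63], [-0.94, 2.18], [0.31, 2.57], [-1.31, 4.45], [0, 2.66], [-2.55, 2.55]. Speed limits (rad/s): [2.57, 2.57, 3.14, 3.14, 3.14, 3.14].

## Interface

Orientations are given as a unit quaternion [x, y, z, w].
In Python, from station import arm, imaging gives the robot as it stands.
- The arm moves only by the tool apply_moves, never from a script. Its argument "targets" is one flat list of numbers, 7 for each row, row after row: the turn, a rotation vector about the tool's x, y, z in rad, then the shift along the tool's x, y, z in mm, then the gripper command: -1 is shut, 1 is fully open, values between are in proportion. A call has 1 to 8 rows; each row is the pose to reach, as a shift and turn from the pose commanded when the call began, along the tool's axes at that moment; what a row does not reach only later rows make up. A row lasts 1/10 s, in which the tool goes at most 50 mm and 8.59 degrees, less where a joint would pass 70% of its speed; a pose out of reach is approached as far as the arm can. A call with a gripper value outside its range is refused whole. The fingers move at their own pace and stop on an object; "squeeze" is the grip in N (left out, the last holds). Time passes only in rows, so rows that repeat a pose let the fingers close. It gives the time, the measured TCP pose, the force, the opening and the grip force at its end, in the units of the state.
- arm.state(): the state, without advancing time (a new reading comes with each control period).
- imaging.capture(name): name is "scene" or "top" or "wrist"; returns the picture (384x512x3 uint8, red, green, blue); there is no depth.
- imaging.camera_model(name): a dict with "intrinsics" (3x3 intrinsics, pixels), "eye" and "attitude" of the camera in the world; the wrist camera has in their place "tool_from_camera" (4x4, takes a point from camera to tool coordinates, whose origin is the TCP and whose axes are the flange's). Camera axes: x right, y up, looking along -z (the intrinsics and any distortion apply to the point x, -y, -z); pixel columns grow to the right and rows downward; lengths in m; the calibration is good to about 2 mm. The wrist camera is an equidistant fisheye: a pixel r from the principal point sees the ray r / f radians off the axis. A picture is of the moment at which its call begins: read the wrist's pose just before it. camera_model takes no time and is no camera call.
- arm.close_job(): hands the job in; it is judged then, once.
Trained networks look in the newest picture that a camera, given by its name, has taken for a name from the list of things; names that differ only in an ending like _2 or _b are one class to them, and where a whole thing is asked for, a point or a joint stands for the part that bears it (a point fixed in the world has none). Each returns a list of dicts, best first, with "score" (0 to 1); they miss things now and then, are a little off and sometimes report something else, mostly with a low value. They report only what shows in the picture. A call takes as long as a camera call.
- imaging.recognise(target, camera): "rect" ([centre column, centre row, width, height] in pixels, round what is visible of it).
The state is a dict: "t": time; "joint_pos": joint angles; "joint_vel": joint speeds; "joint_torque": joint torques, N m; "eef_pos": TCP position; "tcp_rot": TCP orientation; "force": force on the tool from outside, world axes, zero at the start; "moment": the same for the moment, N m; "finger_gap": finger opening in m; "grasp_force": force on a finger pad.
Only numpy, scipy, OpenCV 4.12 (cv2) and the standard library are available. Lean on these libraries where they do the work, as an engineer would, in place of code of your own. Each camera call takes 0.05 s, during which the arm holds its last target. There are 200 camera calls.

## Task

Take the collet holder (the one with the wide, dark round nut on top) out of the bench rack and lower its taper into the upright spindle, gently: pressing only lightly, feel round with it until the two drive dogs on the spindle nose drop into the slots of its flange and the taper sits fully home. Then check that it rocks free: keeping it home, turn it with the spindle to about 40 degrees left (counter-clockwise from above) of square with the spindle's base, then back through square to about 40 degrees right. Let go and leave the holder fully home and upright in the spindle, and the other holder in its place in the rack.

Things in the scene. Friction and masses are not known exactly. Their poses are not given: they have to be found in the camera images.
- collet_holder: Tool holder to load; loose, bare steel, about 0.45 kg, upright in either hole of the rack. Origin: centre of its flange's underside, z up along its axis. Below it a 7/24 taper: 31.8 mm diameter at z = 0, 18 mm at z = -47, end at -48.5 mm. Flange 46 mm diameter, z = 0 to 20. Neck 29 mm, z = 20 to 34. Dark round nut 34 mm, z = 34 to 58 mm (top): grip it there.
- collet_holder_slot (a point): Point on the collet holder's flange rim, 23 mm from its axis along its +x, at the height of the flange's underside, in the middle of a drive slot. There are two such slots, at +x and -x, cut right through the flange, 16 mm wide, reaching inward to 16.3 mm from the axis; half a turn makes no difference.
- sidelock_holder: The other holder in the rack, loose; the same taper and flange, but above the flange a plain bare steel barrel, 26 mm diameter, z = 20 to 62 mm, and no nut. Origin as for the collet holder. It stays where it is.
- rack: Fixed aluminium rack: a plate 84 x 176 mm, its top 64 mm above the bench, on end cheeks. Origin: centre of its foot on the bench, z up. Its two holes, 36 mm diameter, are at y = -45 and +45 mm; a holder hangs in each by its flange (flange underside 64 mm above the bench).
- stand: Fixed spindle unit, nose up, on a steel base 130 x 130 x 14 mm on the mat. Origin: centre of its underside, x and y along its edges, z up; brass index mark and grease nipple on its -x side. Grey housing 102 mm diameter up to z = 78 mm. In it turns the steel nose, 70 mm diameter, face at z = 90, drag about 0.2 N m; it stays where it is left and turns with the holder once the dogs are in the slots.
- stand_mouth (a point): Point on the spindle's axis 92 mm above its base's underside, axes as stand: the collet holder's origin is here when the taper is fully home (flange 2 mm clear of the nose face). The bore is smooth and oiled, matches the taper, and opens to 33.6 mm at its mouth. Push 5 to 10 N; a push of more than about 25 N bruises dogs and taper.
- stand_dogs (a point): Point on the spindle's axis level with the dogs' tops, 8 mm above stand_mouth. Two dark dogs face each other across the bore, 13.6 mm wide, 18 to 30 mm from the axis. Their angle is not measured: they start from 0 to 42 degrees clockwise of the base's x axis. Off the slots, the flange lands on them, 8 mm proud, with 1.1 mm radial play; slot play is 3 degrees either way.

How it is judged:
On the way, in this order (a step that is already met when the one before it is completed fails the run):
1. the collet holder is fully home in the spindle with the dogs in its slots (z of collet_holder in the frame of stand_mouth between -0.003 and 0.0015 m and horizontal distance between collet_holder and stand_mouth below 0.0015 m and angle between collet_holder's own z axis and vertical below 0.03 rad), for 0.2 s.
2. still home, it has been turned with the spindle more than 30 degrees left (counter-clockwise from above) of square (all of step 1 and ((x of collet_holder_slot in the frame of stand above 0 m and y of collet_holder_slot in the frame of stand above 0.0115 m) or (x of collet_holder_slot in the frame of stand below 0 m and y of collet_holder_slot in the frame of stand below -0.0115 m))), for 0.1 s.
3. still home, it has been turned back to more than 30 degrees right (clockwise) of square (all of step 1 and ((x of collet_holder_slot in the frame of stand above 0 m and y of collet_holder_slot in the frame of stand below -0.0115 m) or (x of collet_holder_slot in the frame of stand below 0 m and y of collet_holder_slot in the frame of stand above 0.0115 m))), for 0.1 s.
At the end, for the whole second after the job is handed in: The collet holder's origin is within 1.5 mm of the axis and less than 1.5 mm above its seat, upright within 0.03 rad, at rest and released; the side-lock holder is still in the rack within 10 mm of its start (all of step 1 and linear speed of collet_holder below 0.02 m/s and distance of sidelock_holder from where it was at the start of the episode below 0.01 m); the robot touches nothing.
It fails at once if the holder is pressed or knocked on the dogs with more than 35 N (while it stands more than 3 mm above its seat) (z of collet_holder in the frame of stand_mouth above 0.003 m and contact force between collet_holder and stand above 35 N).
It fails at once if the taper is driven into the bore: more than 170 N on its walls all told, which a push of about 25 N does by wedging (contact force between collet_holder and stand above 170 N).
It fails at once if the other holder is taken out of its place (moved more than 30 mm) (distance of sidelock_holder from where it was at the start of the episode above 0.03 m).
It also fails if it takes over 72 s, if anything falls off the work surface, if the arm or the gripper's body presses on something with over 40 N, if the wrist force passes 120 N, or if a joint passes its speed limit or range.

## Working session

There is one attempt and no reset: what is moved stays moved. The work goes in short steps, Python scripts to look and compute and a tool call to move; the robot and the scene stay as the last step left them, time stands still between calls to the robot, and variables do not carry over. Pictures are saved under pics/ and viewed, at most 12 in all, crops included, and the job is handed in when it is done.

Besides the shell and the picture viewer there is one more tool, called after "Call:" as a command line: name --argument value ..., lists and objects as JSON in quotes. apply_moves: Moves the arm, as the interface text tells. Its arguments: {"type":"object","properties":{"targets":{"type":"array"},"squeeze":{"type":"number"}},"required":["targets"]}

```bash
ls; mkdir -p pics
cat > h.py <<'E'
import numpy as np, cv2
from scipy.spatial.transform import Rotation as R
from station import arm, imaging
def att(m):
    a=np.array(m["attitude"],float)
    return a if a.shape==(3,3) else R.from_quat(a).as_matrix()
def cam(name,st=None):
    m=imaging.camera_model(name);K=np.array(m["intrinsics"])
    if "eye" in m: return K,np.array(m["eye"]),att(m),m
    T=np.array(m["tool_from_camera"]);st=st or arm.state();Rt=R.from_quat(st["tcp_rot"]).as_matrix()
    return K,Rt@T[:3,3]+np.array(st["eef_pos"]),Rt@T[:3,:3],m
def ray(name,uv,st=None):
    K,e,A,m=cam(name,st)
    x=(uv[0]-K[0,2])/K[0,0];y=(uv[1]-K[1,2])/K[1,1]
    if "eye" in m:
        d=np.array([x,-y,-1.])
    else:
        r=np.hypot(x,y)+1e-12; d=np.array([x/r*np.sin(r),-y/r*np.sin(r),-np.cos(r)])
    return e,A@d
def atz(name,uv,z,st=None):
    e,d=ray(name,uv,st); return e+d*(z-e[2])/d[2]
def proj(name,p,st=None):
    K,e,A,m=cam(name,st); c=A.T@(np.array(p)-e); c=np.array([c[0],-c[1],-c[2]])
    if "eye" in m: x,y=c[:2]/c[2]
    else:
        r=np.hypot(*c[:2])+1e-12; t=np.arctan2(r,c[2]); x,y=c[:2]/r*t
    return np.array([K[0,0]*x+K[0,2],K[1,1]*y+K[1,2]])
def save(name,f): 
    im=imaging.capture(name); cv2.imwrite(f"pics/{f}.png",cv2.cvtColor(im,cv2.COLOR_RGB2BGR)); return im
E
python3 - <<'E'
from h import *
print(arm.state())
ims=[]
for n in("scene","top","wrist"):
    m=imaging.camera_model(n);print(n,m)
    save(n,n+"0")
    for t in("collet_holder","sidelock_holder","rack","stand","stand_dogs","collet_holder_slot"):
        try: print(n,t,[(np.round(d["rect"]).tolist(),round(d["score"],2)) for d in imaging.recognise(t,n)[:2]])
        except Exception as e: print(t,e)
a=cv2.imread("pics/top0.png");b=cv2.imread("pics/wrist0.png")
cv2.imwrite("pics/tw.png",cv2.resize(np.hstack([a,b]),(800,300)))
E
```

```text
pics
{'t': 0.0, 'joint_pos': array([ 1.24607786e+00,  2.64750292e-01,  1.60539675e+00, -1.67088781e-06,
        1.27369345e+00, -3.69198543e-02]), 'joint_vel': array([ 0.0003835 , -0.0013018 , -0.00053435,  0.00080268,  0.00041688,
        0.0011947 ]), 'joint_torque': array([ 1.57074137e-03, -5.15108085e+01, -3.67318654e+01,  5.65136111e-05,
        1.28831249e-02, -8.49702815e-06]), 'eef_pos': array([0.19142415, 0.64668606, 0.30255149]), 'tcp_rot': array([ 1.43402865e-01,  9.89663759e-01, -1.10573611e-03, -2.01334384e-04]), 'force': array([ 0.36557043, -0.27828167,  0.02970177]), 'moment': array([0.02200178, 0.03565949, 0.01160135]), 'grasp_force': 0.0, 'finger_gap': 0.08537223491448864}
scene {'intrinsics': array([[478.11790344,   0.        , 253.76671481],
       [  0.        , 478.11790344, 188.68924926],
       [  0.        ,   0.        ,   1.        ]]), 'eye': array([-0.08387673, -0.10906745,  0.84804392]), 'attitude': array([ 0.29588896, -0.19026839, -0.48958182,  0.79784541])}
scene collet_holder [([169.0, 184.0, 18.0, 26.0], 0.7)]
scene sidelock_holder [([184.0, 156.0, 21
[... 1085 characters left out ...]
      ]]), 'tool_from_camera': array([[ 1.62770161e-05,  9.63080711e-01,  2.69212823e-01,
         6.83983653e-02],
       [ 9.99999815e-01,  1.48232306e-04, -5.90747075e-04,
        -4.75984768e-04],
       [-6.08843150e-04,  2.69212783e-01, -9.63080530e-01,
        -6.95115691e-02],
       [ 0.00000000e+00,  0.00000000e+00,  0.00000000e+00,
         1.00000000e+00]])}
wrist collet_holder [([121.0, 364.0, 12.0, 14.0], 0.46)]
wrist sidelock_holder []
wrist rack [([116.0, 348.0, 38.0, 37.0], 0.55)]
wrist stand [([12.0, 344.0, 18.0, 25.0], 0.42)]
wrist stand_dogs [([116.0, 347.0, 34.0, 43.0], 0.65), ([9.0, 342.0, 19.0, 24.0], 0.45)]
wrist collet_holder_slot [([120.0, 364.0, 16.0, 12.0], 0.48)]
```

Run:
```python
from h import *
for n,u,z in(("scene",(169,173),.122),("top",(184,232),.122),("top",(177,192),.126),("top",(186,216),.064),("top",(336,221),.085)):
    print(n,u,atz(n,u,z).round(4))
a=cv2.imread("pics/scene0.png")[110:330,120:400];b=cv2.imread("pics/top0.png")[140:280,130:400]
a=cv2.resize(a,None,fx=2,fy=2,interpolation=3);b=cv2.resize(b,None,fx=2.07,fy=2.07,interpolation=3)[:, :560]
w=min(a.shape[1],b.shape[1]);x=np.vstack([a[:,:w],b[:,:w]]);print(x.shape)
s=min(1,800/x.shape[1],600/x.shape[0]);cv2.imwrite("pics/v1.png",cv2.resize(x,None,fx=s,fy=s,interpolation=3))
```

```text
scene (169, 173) [0.4466 0.342  0.122 ]
top (184, 232) [0.4355 0.3411 0.122 ]
top (177, 192) [0.5216 0.353  0.126 ]
top (186, 216) [0.4787 0.3456 0.064 ]
top (336, 221) [0.4431 0.0112 0.085 ]
(730, 559, 3)
```

View pics/v1.png

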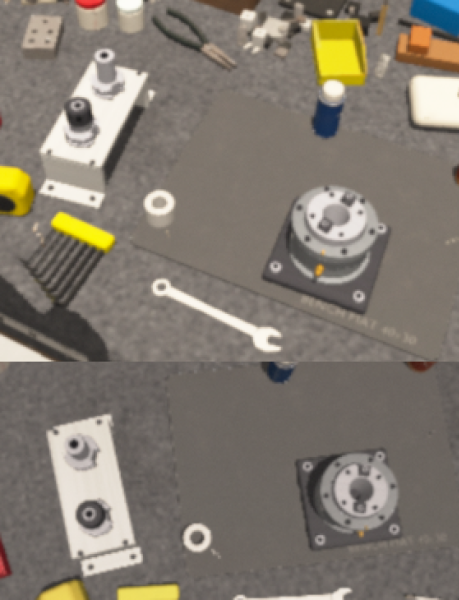

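Call:
apply_moves --targets '[0, 0, -0.144, -160, -111, 0, 1, 0, 0, -0.288, -320, -222, 0, 1, 0, 0, -0.288, -320, -222, 0, 1, 0, 0, -0.288, -320, -222, 0, 1, 0, 0, -0.288, -320, -222, 0, 1, 0, 0, -0.288, -320, -222, 0, 1, 0, 0, -0.288, -320, -222, 0, 1, 0, 0, -0.288, -320, -222, 0, 1]' --squeeze 60

```text
t: 1.85
eef_pos: [0.4368, 0.3413, 0.3042]
tcp_rot: [0.0, 1.0, 0.0, 0.0]
force: [1.0, 0.5, 0.2]
finger_gap: 0.0852
grasp_force: 0.0
```

Call:
apply_moves --targets '[0, 0, 0, 0, 0, 0, 1, 0, 0, 0, 0, 0, 0, 1, 0, 0, 0, 0, 0, 0, 1]'

```text
t: 2.15
eef_pos: [0.4349, 0.3442, 0.3039]
tcp_rot: [-0.0, 1.0, 0.0, -0.0]
force: [-0.4, -0.2, 0.1]
finger_gap: 0.0853
grasp_force: 0.0
```

Run:
```python
from h import *
s=arm.state();print(s["t"],s["eef_pos"].round(4),R.from_quat(s["tcp_rot"]).as_matrix().round(3).tolist(),s["joint_pos"].round(2))
save("wrist","w1")
for t in("collet_holder","sidelock_holder","rack","stand_dogs","collet_holder_slot"):
    print(t,[(np.round(d["rect"],1).tolist(),round(d["score"],2)) for d in imaging.recognise(t,"wrist")[:2]])
a=cv2.imread("pics/w1.png");cv2.imwrite("pics/w1b.png",cv2.resize(a,(800,600),interpolation=3))
for p in((.437,.341,.122),(.437,.341,.084),(.437,.341,.064),(.5216,.353,.126)):print(p,proj("wrist",p,s).round(1))
```

```text
2.15 [0.4349 0.3442 0.3039] [[-1.0, -0.001, -0.0], [-0.001, 1.0, 0.001], [0.0, 0.001, -1.0]] [ 0.62  0.04  1.86  0.    1.24 -0.95]
collet_holder [([258.5, 185.2, 44.0, 50.5], 0.74)]
sidelock_holder [([272.2, 263.1, 42.7, 55.1], 0.86)]
rack [([261.2, 200.5, 99.9, 172.7], 0.84)]
stand_dogs [([38.7, 179.8, 77.4, 93.9], 0.59)]
collet_holder_slot [([257.5, 187.4, 42.4, 56.7], 0.96), ([272.8, 263.5, 42.1, 54.0], 0.65)]
(0.437, 0.341, 0.122) [254.5 188.4]
(0.437, 0.341, 0.084) [254.9 178.2]
(0.437, 0.341, 0.064) [255.1 173.7]
(0.5216, 0.353, 0.126) [267.2 273.5]
```

View pics/w1b.png

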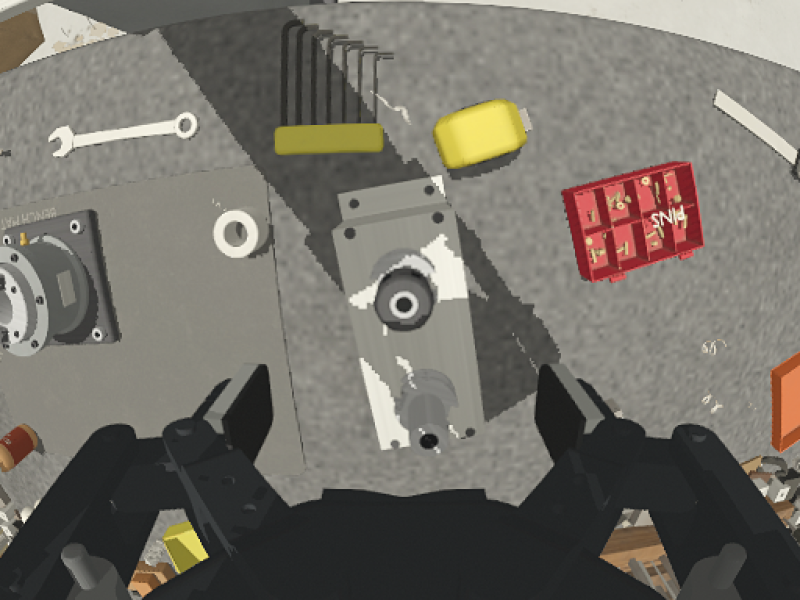

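Run:
```python
from h import *
s=arm.state();print(s["eef_pos"].round(4))
print(atz("wrist",(258.3,194.5),.122,s).round(4), atz("wrist",(275,282),.126,s).round(4))
for z in (.084,):
  pass
a=cv2.imread("pics/w1.png")[130:300,205:320];cv2.imwrite("pics/w1c.png",cv2.resize(a,None,fx=3.5,fy=3.5,interpolation=3))
```

```text
[0.4348 0.3444 0.3038]
[0.4425 0.3444 0.122 ] [0.5315 0.361  0.126 ]
```

View pics/w1c.png

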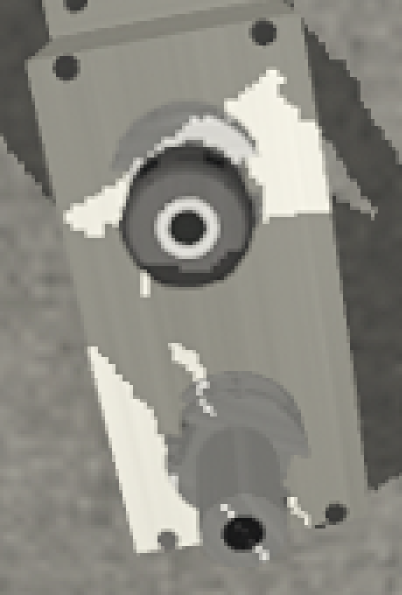

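Call:
apply_moves --targets '[0, 0, 0, -8, 0, 50, 1, 0, 0, 0, -8, 0, 80, 1, 0, 0, 0, -8, 0, 80, 1, 0, 0, 0, -8, 0, 80, 1, 0, 0, 0, -8, 0, 80, 1]'

```text
t: 2.95
eef_pos: [0.4444, 0.3446, 0.2262]
tcp_rot: [-0.0, 1.0, 0.001, 0.001]
force: [0.8, 0.4, 0.3]
finger_gap: 0.0852
grasp_force: 0.0
```

Run:
```python
from h import *
s=arm.state();print(s["eef_pos"].round(4))
save("wrist","w2")
a=cv2.imread("pics/w2.png")[90:330,130:390];cv2.imwrite("pics/w2c.png",cv2.resize(a,None,fx=2.4,fy=2.4,interpolation=3))
print(proj("wrist",(.4425,.3444,.122),s))
```

```text
[0.4444 0.3446 0.2262]
[257.82796752 215.3586994 ]
```

View pics/w2c.png

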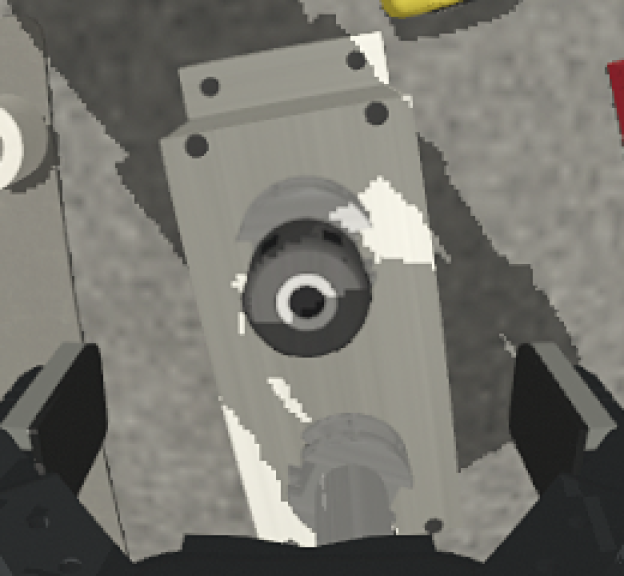

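Call:
apply_moves --targets '[0, 0, 0, 2, 0, 30, 1, 0, 0, 0, 2, 0, 60, 1, 0, 0, 0, 2, 0, 60, 1, 0, 0, 0, 2, 0, 60, 1, 0, 0, 0, 2, 0, 60, 1]'

```text
t: 3.5
eef_pos: [0.4428, 0.3445, 0.1665]
tcp_rot: [-0.0, 1.0, 0.001, 0.002]
force: [-0.1, 0.4, 1.2]
finger_gap: 0.0857
grasp_force: 0.0
```

Call:
apply_moves --targets '[0, 0, 0, 0, 0, 0, -1, 0, 0, 0, 0, 0, 0, -1, 0, 0, 0, 0, 0, 0, -1, 0, 0, 0, 0, 0, 0, -1, 0, 0, 0, 0, 0, 0, -1, 0, 0, 0, 0, 0, 0, -1]' --squeeze 50

```text
t: 4.1
eef_pos: [0.4417, 0.3439, 0.1646]
tcp_rot: [-0.0, 1.0, 0.0, 0.0]
force: [-1.5, 0.7, 5.8]
finger_gap: 0.0323
grasp_force: 49.4
```

Call:
apply_moves --targets '[0, 0, 0, 0, 0, -15, -1, 0, 0, 0, 0, 0, -40, -1, 0, 0, 0, 0, 0, -80, -1, 0, 0, 0, 0, 0, -120, -1, 0, 0, 0, 0, 0, -120, -1, 0, 0, 0, 0, 0, -120, -1]'

```text
t: 4.7
eef_pos: [0.4413, 0.3434, 0.2841]
tcp_rot: [-0.0, 1.0, 0.0, 0.0]
force: [0.2, -0.9, -6.5]
finger_gap: 0.0326
grasp_force: 51.1
```

Call:
apply_moves --targets '[0, 0, 0, 0, -40, 0, -1, 0, 0, 0, 0, -80, 0, -1, 0, 0, 0, 0, -120, 0, -1, 0, 0, 0, 0, -160, 0, -1, 0, 0, 0, 0, -200, 0, -1, 0, 0, 0, 30, -235, 0, -1, 0, 0, 0, 30, -235, 0, -1, 0, 0, 0, 30, -235, 0, -1]'

```text
t: 5.5
eef_pos: [0.4092, 0.1074, 0.2807]
tcp_rot: [0.001, 1.0, -0.0, -0.003]
force: [0.0, 0.1, -5.4]
finger_gap: 0.0325
grasp_force: 52.2
```

Call:
apply_moves --targets '[0, 0, 0, 0, 0, 0, -1, 0, 0, 0, 0, 0, 0, -1]'

```text
t: 5.7
eef_pos: [0.4115, 0.1092, 0.2831]
tcp_rot: [-0.001, 1.0, -0.0, -0.001]
force: [0.6, 0.2, -6.1]
finger_gap: 0.0326
grasp_force: 52.3
```

Run:
```python
from h import *
s=arm.state();print(s["t"],s["eef_pos"].round(4),s["force"].round(2),s["joint_pos"].round(2))
save("wrist","w3");save("scene","s3");save("top","t3")
for c in("wrist","top","scene"):
  for t in("collet_holder","stand","stand_dogs","collet_holder_slot"):
    print(c,t,[(np.round(d["rect"],1).tolist(),round(d["score"],2)) for d in imaging.recognise(t,c)[:1]])
a=cv2.imread("pics/w3.png")
e=s["eef_pos"]
u=proj("scene",e-[0,0,.09]);print(u);x,y=u.astype(int)
b=cv2.imread("pics/s3.png")[max(0,y-60):y+90,max(0,x-60):x+160]
a=cv2.resize(a,(512,384));b=cv2.resize(b,None,fx=2.6,fy=2.6,interpolation=3)
cv2.imwrite("pics/s3c.png",cv2.resize(b,None,fx=1,fy=1));cv2.imwrite("pics/w3c.png",cv2.resize(a,(800,600),interpolation=3))
```

```text
5.7 [0.4115 0.1092 0.2831] [ 0.61  0.22 -6.13] [ 0.2  -0.21  2.13  0.    1.22 -1.37]
wrist collet_holder [([258.8, 243.2, 78.9, 109.7], 0.95)]
wrist stand [([165.7, 205.6, 116.7, 119.1], 0.68)]
wrist stand_dogs [([164.6, 205.2, 112.4, 122.3], 0.97)]
wrist collet_holder_slot [([258.1, 243.6, 75.1, 112.1], 0.85)]
top collet_holder []
top stand [([341.5, 239.3, 44.2, 18.3], 0.79)]
top stand_dogs []
top collet_holder_slot []
scene collet_holder [([263.3, 200.6, 24.6, 44.3], 0.66)]
scene stand [([321.5, 263.0, 78.0, 79.3], 0.67)]
scene stand_dogs [([319.1, 261.1, 81.4, 76.9], 0.6)]
scene collet_holder_slot [([262.9, 199.5, 25.7, 47.6], 0.88)]
[263.85060681 202.52301269]
```

View pics/w3c.png

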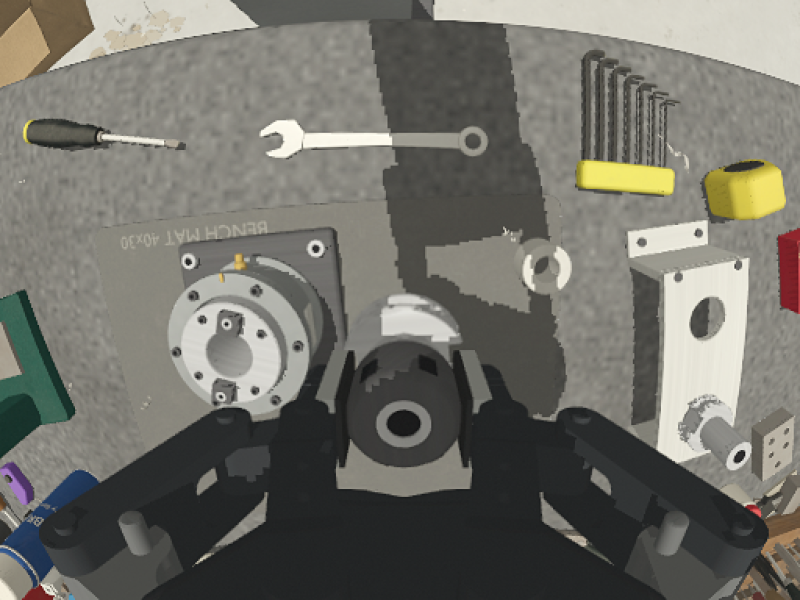

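View pics/s3c.png

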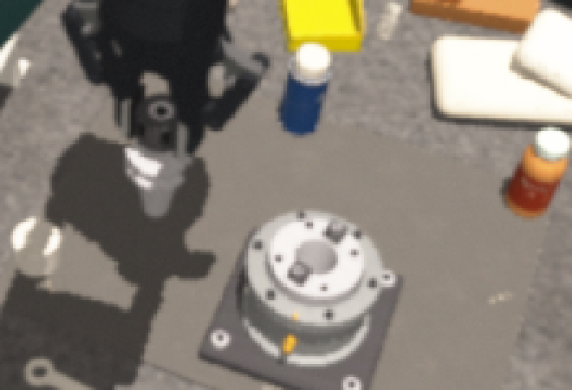

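Run:
```python
from h import *
s=arm.state();S=lambda u:np.array(u)/1.5625
for n,u,z in(("dogA",(230,323),.1),("dogB",(222,390),.1),("bore",(229,353),.092),("b1",(189,261),.017),("b2",(316,248),.017)):
    print(n,atz("wrist",S(u),z,s).round(4))
print("scene mid", proj("scene",(.443,.011,.1)))
def crop(f,st,c,z,off):
    im=cv2.imread(f); k=6
    o=proj("wrist",(c[0],c[1],z),st); x0,y0=(o+off).astype(int)
    a=cv2.resize(im[y0:y0+64,x0:x0+66],None,fx=k,fy=k,interpolation=2)
    for d in range(0,360,10):
        t=np.radians(d);
        p=(proj("wrist",(c[0]+.0245*np.cos(t),c[1]+.0245*np.sin(t),z),st)-[x0,y0]+.5)*k
        cv2.circle(a,tuple(int(v) for v in p),2,(0,0,255) if d%90 else (0,255,0),-1)
        if d%30==0: cv2.putText(a,str(d),tuple(int(v) for v in p),0,.4,(255,0,0))
    return a
s2=dict(eef_pos=np.array([.4444,.3446,.2262]),tcp_rot=[0,1,.001,.001])
a=crop("pics/w2.png",s2,(.4425,.3444),.084,(-33,-25))
c=s["eef_pos"];b=crop("pics/w3.png",s,c[:2],c[2]-.1646+.084,(-33,-30))
cv2.imwrite("pics/ab.png",np.hstack([a,b]));print(np.hstack([a,b]).shape)
```

```text
dogA [0.4322 0.0033 0.1   ]
dogB [ 0.4784 -0.0088  0.1   ]
bore [ 0.4554 -0.0033  0.092 ]
b1 [ 0.41   -0.0618  0.017 ]
b2 [0.4017 0.0436 0.017 ]
scene mid [316.01146294 240.59929558]
(384, 792, 3)
```

View pics/ab.png

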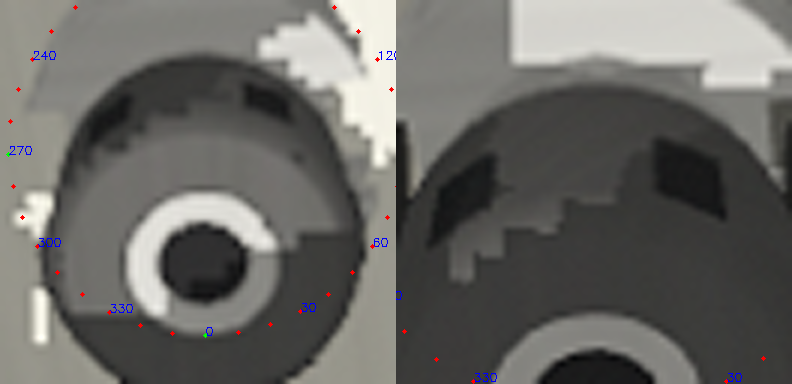

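Call:
apply_moves --targets '[0, 0, 0.14, -11, -28, 0, -1, 0, 0, 0.28, -22, -56, 0, -1, 0, 0, 0.42, -33, -84, 0, -1, 0, 0, 0.56, -44, -112, 0, -1, 0, 0, 0.7, -44, -112, 0, -1, 0, 0, 0.84, -44, -112, 0, -1, 0, 0, 0.98, -44, -112, 0, -1, 0, 0, 1.12, -44, -112, 0, -1]'

```text
t: 7.25
eef_pos: [0.4555, -0.0037, 0.2838]
tcp_rot: [0.534, 0.846, -0.0, -0.0]
force: [-0.4, -0.6, -5.8]
finger_gap: 0.0325
grasp_force: 52.7
```

Call:
apply_moves --targets '[0, 0, 0.14, 0, 0, 0, -1, 0, 0, 0.28, 0, 0, 0, -1, 0, 0, 0.42, 0, 0, 0, -1, 0, 0, 0.56, 0, 0, 0, -1, 0, 0, 0.7, 0, 0, 0, -1, 0, 0, 0.8, 0, 0, 0, -1, 0, 0, 0.8, 0, 0, 0, -1, 0, 0, 0.8, 0, 0, 0, -1]'

```text
t: 8.05
eef_pos: [0.4555, -0.0035, 0.2839]
tcp_rot: [0.818, 0.575, -0.0, -0.0]
force: [0.1, 0.6, -5.1]
finger_gap: 0.0324
grasp_force: 52.7
```

Run:
```python
from h import *
s=arm.state();e=s["eef_pos"];print(s["t"],e.round(4),R.from_quat(s["tcp_rot"]).as_matrix().round(3).tolist(),s["force"].round(2),s["moment"].round(3),s["joint_pos"].round(2))
save("scene","s4");save("wrist","w4")
print("scene bore",atz("scene",(325.3,240.1),.092).round(4))
u=proj("scene",e-[0,0,.09]);x,y=u.astype(int)
b=cv2.resize(cv2.imread("pics/s4.png")[y-30:y+70,x-45:x+55],None,fx=5,fy=5,interpolation=2)
k=5;c=np.array([e[0],e[1],e[2]-.1006])
for h in(0,.02):
  for d in range(90,271,10):
    t=np.radians(d);p=(proj("scene",c+[.023*np.cos(t),.023*np.sin(t),h])-[x-45,y-30]+.5)*k
    cv2.circle(b,tuple(int(v) for v in p),2,(0,0,255) if d%30 else (0,255,0),-1)
w=cv2.imread("pics/w4.png")
cv2.imwrite("pics/v4.png",np.hstack([b,cv2.resize(w[120:370,158:308],(300,500),interpolation=2)]))
```

```text
8.05 [ 0.4555 -0.0035  0.2839] [[0.34, 0.941, -0.0], [0.941, -0.34, 0.0], [-0.0, -0.0, -1.0]] [ 0.07  0.56 -5.11] [-0.052 -0.038  0.016] [-0.06 -0.15  2.08  0.    1.21  0.28]
scene bore [ 0.4579 -0.0032  0.092 ]
```

View pics/v4.png

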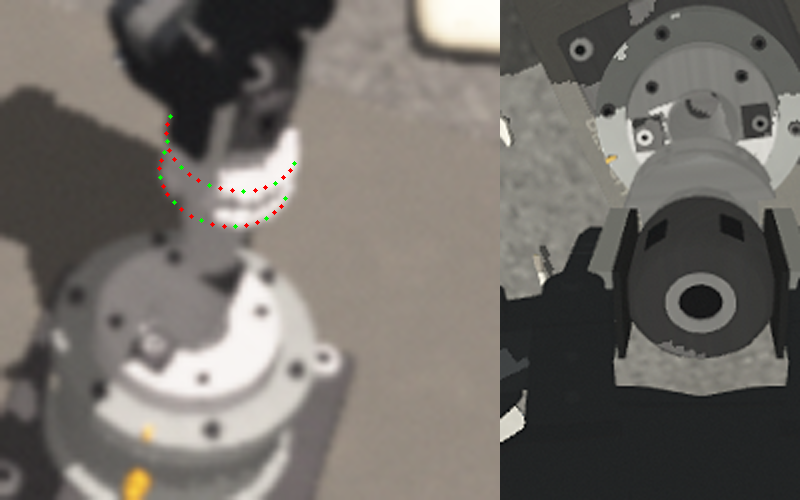

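Run:
```python
from h import *
s=arm.state()
A=atz("wrist",(232,188.5),.1,s);B=atz("wrist",(288,181),.1,s);d=B-A
print(A.round(4),B.round(4),((A+B)/2).round(4),np.hypot(*d[:2]),np.degrees(np.arctan2(d[1],d[0])))
# contrast-stretched flange in scene
e=s["eef_pos"];im=cv2.imread("pics/s4.png",0);c=np.array([e[0],e[1],e[2]-.1006])
for h in(.004,.010,.016):
  print(h,[int(im[tuple(proj("scene",c+[.0228*np.cos(t),.0228*np.sin(t),h]).round().astype(int)[::-1])]) for t in np.radians(range(110,271,8))])
# wrist w2, polar sample of flange top rim
im=cv2.imread("pics/w2.png",0);s2=dict(eef_pos=np.array([.4444,.3446,.2262]),tcp_rot=[0,1,.001,.001])
for r in(.019,.021,.0225):
  print(r,[(a,int(im[tuple(proj("wrist",(.4425+r*np.cos(np.radians(a)),.3444+r*np.sin(np.radians(a)),.084),s2).round().astype(int)[::-1])])) for a in list(range(60,141,6))+list(range(220,301,6))])
```

```text
[0.4325 0.0013 0.1   ] [ 0.4814 -0.0091  0.1   ] [ 0.4569 -0.0039  0.1   ] 0.05000403435854143 -12.008553407017315
0.004 [99, 106, 102, 117, 120, 88, 92, 109, 120, 128, 150, 230, 233, 241, 224, 221, 224, 225, 222, 216, 213]
0.01 [100, 97, 120, 124, 128, 126, 111, 120, 124, 139, 158, 167, 157, 186, 167, 175, 179, 195, 212, 225, 227]
0.016 [101, 116, 116, 123, 121, 121, 121, 121, 123, 133, 156, 182, 211, 234, 223, 221, 198, 207, 233, 234, 234]
0.019 [(60, 96), (66, 68), (72, 40), (78, 112), (84, 117), (90, 152), (96, 145), (102, 243), (108, 243), (114, 239), (120, 218), (126, 218), (132, 213), (138, 216), (220, 129), (226, 131), (232, 131), (238, 130), (244, 132), (250, 135), (256, 139), (262, 150), (268, 150), (274, 151), (280, 130), (286, 86), (292, 78), (298, 94)]
0.021 [(60, 60), (66, 38), (72, 112), (78, 139), (84, 132), (90, 222), (96, 232), (102, 241), (108, 240), (114, 230), (120, 221), (126, 201), (132, 209), (138, 207), (220, 127), (226, 127), (232, 130), (238, 132), (244, 129), (250, 133), (256, 139), (262, 150), (268, 150), (274, 148), (280, 147), (286, 207), (292, 206), (298, 78)]
0.0225 [(60, 49), (66, 124), (72, 126), (78, 148), (84, 219), (90, 224), (96, 240), (102, 239), (108, 240), (114, 233), (120, 208), (126, 117), (132, 130), (138, 130), (220, 130), (226, 126), (232, 131), (238, 130), (244, 126), (250, 138), (256, 131), (262, 146), (268, 147), (274, 148), (280, 148), (286, 216), (292, 241), (298, 135)]
```

Call:
apply_moves --targets '[0, 0, 0, 0.3, 1, 20, -1, 0, 0, 0, 0.3, 1, 40, -1, 0, 0, 0, 0.3, 1, 55, -1, 0, 0, 0, 0.3, 1, 65, -1, 0, 0, 0, 0.3, 1, 70, -1, 0, 0, 0, 0.3, 1, 72, -1, 0, 0, 0, 0.3, 1, 72, -1]'

```text
t: 8.85
eef_pos: [0.4568, -0.0035, 0.2123]
tcp_rot: [0.819, 0.574, 0.0, 0.0]
force: [-0.0, 0.3, -5.9]
finger_gap: 0.0327
grasp_force: 52.7
```

Call:
apply_moves --targets '[0, 0, 0, 0, 0, 1, -1, 0, 0, 0, 0, 0, 2, -1, 0, 0, 0, 0, 0, 3, -1, 0, 0, 0, 0, 0, 4, -1, 0, 0, 0, 0, 0, 4, -1]'

```text
t: 9.35
eef_pos: [0.4565, -0.0033, 0.2078]
tcp_rot: [0.819, 0.574, 0.0, -0.0]
force: [-1.2, 2.8, -5.0]
finger_gap: 0.0327
grasp_force: 52.7
```

```bash
cat > st.py <<'E'
from h import *
s=arm.state();M=R.from_quat(s["tcp_rot"]).as_matrix()
f=s["force"];print(round(s["t"],2),(s["eef_pos"]*1e3).round(1),"F",f.round(1),"Ftool",(M.T@f).round(1),"M",s["moment"].round(2),"tooly",np.degrees(np.arctan2(M[1,1],M[0,1])).round(1),"tilt",M[:2,2].round(4),"q6",s["joint_pos"][5].round(2))
E
python3 st.py
```

```text
9.35 [456.5  -3.3 207.8] F [-1.2  2.8 -5. ] Ftool [ 2.2 -2.1  5. ] M [0.48 0.   0.05] tooly -20.0 tilt [0.     0.0004] q6 0.29
```

Call:
apply_moves --targets '[0, 0, 0, 0.6, -0.5, 0, -1, 0, 0, 0, 1.2, -1, 0, -1, 0, 0, 0, 1.2, -1, 0, -1]'

```text
t: 9.65
eef_pos: [0.456, -0.0022, 0.2079]
tcp_rot: [0.819, 0.574, -0.0, 0.0]
force: [-0.0, -0.1, -4.6]
finger_gap: 0.0326
grasp_force: 52.7
```

```bash
python3 st.py
```

```text
9.65 [456.   -2.2 207.9] F [-0.  -0.1 -4.6] Ftool [-0.1  0.   4.6] M [ 0.06 -0.01  0.05] tooly -20.0 tilt [-0.     -0.0006] q6 0.29
```

Call:
apply_moves --targets '[0, 0, 0, 0.8, -0.7, 1, -1, 0, 0, 0, 0.8, -0.7, 2, -1, 0, 0, 0, 0.8, -0.7, 3, -1, 0, 0, 0, 0.8, -0.7, 4, -1, 0, 0, 0, 0.8, -0.7, 4, -1]'

```text
t: 10.15
eef_pos: [0.4555, -0.0011, 0.2037]
tcp_rot: [0.819, 0.574, -0.0, -0.0]
force: [-0.1, -0.1, -5.4]
finger_gap: 0.0324
grasp_force: 52.7
```

```bash
python3 st.py
```

```text
10.15 [455.5  -1.1 203.7] F [-0.1 -0.1 -5.4] Ftool [-0.1 -0.1  5.4] M [ 0.04 -0.   -0.04] tooly -20.0 tilt [-0.0002  0.    ] q6 0.29
```

Call:
apply_moves --targets '[0, 0, 0, 0, 0, 0.8, -1, 0, 0, 0, 0, 0, 1.6, -1, 0, 0, 0, 0, 0, 2.4, -1, 0, 0, 0, 0, 0, 2.4, -1]'

```text
t: 10.55
eef_pos: [0.4557, -0.0011, 0.2015]
tcp_rot: [0.819, 0.574, 0.0, 0.0]
force: [-0.3, 0.0, -5.0]
finger_gap: 0.0325
grasp_force: 52.7
```

```bash
python3 st.py
```

```text
10.55 [455.7  -1.1 201.5] F [-0.3  0.  -5. ] Ftool [-0.1 -0.3  5. ] M [-0.01 -0.09  0.03] tooly -20.0 tilt [0.0003 0.    ] q6 0.29
```

Call:
apply_moves --targets '[0, 0, 0, 0, 0, 0.6, -1, 0, 0, 0, 0, 0, 1.2, -1, 0, 0, 0, 0, 0, 1.6, -1, 0, 0, 0, 0, 0, 1.6, -1]'

```text
t: 10.95
eef_pos: [0.4558, -0.0011, 0.2]
tcp_rot: [0.819, 0.574, 0.0, 0.0]
force: [1.4, 0.4, -5.4]
finger_gap: 0.0325
grasp_force: 52.8
```

```bash
python3 st.py
```

```text
10.95 [455.8  -1.1 200. ] F [ 1.4  0.4 -5.4] Ftool [0.8 1.2 5.4] M [ 0.02 -0.28 -0.03] tooly -20.0 tilt [0.0006 0.    ] q6 0.29
```

Call:
apply_moves --targets '[0, 0, 0, 0.4, 0.6, 0, -1, 0, 0, 0, 0.4, 0.6, 0.4, -1, 0, 0, 0, 0.4, 0.6, 0.8, -1, 0, 0, 0, 0.4, 0.6, 0.8, -1]'

```text
t: 11.35
eef_pos: [0.4562, -0.0009, 0.1989]
tcp_rot: [0.819, 0.574, -0.0, -0.0]
force: [-0.6, 0.2, -5.0]
finger_gap: 0.0327
grasp_force: 52.8
```

```bash
python3 st.py
```

```text
11.35 [456.2  -0.9 198.9] F [-0.6  0.2 -5. ] Ftool [-0.  -0.7  5. ] M [-0.   -0.03 -0.01] tooly -20.0 tilt [-0.0004  0.    ] q6 0.29
```

Call:
apply_moves --targets '[0, 0, 0, 0, 0, 0.5, -1, 0, 0, 0, 0, 0, 1, -1, 0, 0, 0, 0, 0, 1.5, -1, 0, 0, 0, 0, 0, 1.5, -1]'

```text
t: 11.75
eef_pos: [0.4563, -0.0009, 0.1975]
tcp_rot: [0.819, 0.574, 0.0, 0.0]
force: [0.9, 0.5, -5.1]
finger_gap: 0.0324
grasp_force: 52.8
```

```bash
python3 st.py
```

```text
11.75 [456.3  -0.9 197.5] F [ 0.9  0.5 -5.1] Ftool [0.8 0.7 5.1] M [ 0.01 -0.05 -0.02] tooly -20.0 tilt [ 0. -0.] q6 0.29
```

Call:
apply_moves --targets '[0, 0, 0, 0.3, 0.2, 0.5, -1, 0, 0, 0, 0.3, 0.2, 1, -1, 0, 0, 0, 0.3, 0.2, 1.5, -1, 0, 0, 0, 0.3, 0.2, 1.5, -1]'

```text
t: 12.15
eef_pos: [0.4566, -0.0007, 0.1961]
tcp_rot: [0.819, 0.574, -0.0, 0.0]
force: [0.1, 0.2, -5.4]
finger_gap: 0.0325
grasp_force: 52.9
```

```bash
python3 st.py
```

```text
12.15 [456.6  -0.7 196.1] F [ 0.1  0.2 -5.4] Ftool [0.2 0.1 5.4] M [-0.12  0.13  0.07] tooly -20.0 tilt [-0.0001 -0.0001] q6 0.29
```

Call:
apply_moves --targets '[0, 0, 0, 0, 0, 0.5, -1, 0, 0, 0, 0, 0, 1, -1, 0, 0, 0, 0, 0, 1.3, -1, 0, 0, 0, 0, 0, 1.3, -1]'

```text
t: 12.55
eef_pos: [0.4568, -0.0008, 0.1955]
tcp_rot: [0.819, 0.574, 0.0, 0.0]
force: [-2.9, -1.2, 3.5]
finger_gap: 0.0327
grasp_force: 53.6
```

```bash
python3 st.py
```

```text
12.55 [456.8  -0.8 195.5] F [-2.9 -1.2  3.5] Ftool [-2.1 -2.3 -3.5] M [-0.05  0.82 -0.03] tooly -20.0 tilt [ 0.0004 -0.0002] q6 0.29
```

Call:
apply_moves --targets '[0, 0, 0, -0.2, -0.2, 0, -1, 0, 0, 0, -0.4, -0.4, 0, -1, 0, 0, 0, -0.4, -0.4, 0, -1]'

```text
t: 12.85
eef_pos: [0.4567, -0.0009, 0.1955]
tcp_rot: [0.819, 0.574, 0.001, 0.0]
force: [-2.2, -0.4, 4.9]
finger_gap: 0.0323
grasp_force: 53.8
```

```bash
python3 st.py
```

```text
12.85 [456.7  -0.9 195.5] F [-2.2 -0.4  4.9] Ftool [-1.2 -1.9 -4.9] M [0.08 0.64 0.06] tooly -20.0 tilt [0.0015 0.0001] q6 0.29
```

Call:
apply_moves --targets '[0, 0, 0, -0.5, -0.4, 0, -1, 0, 0, 0, -0.9, -0.9, 0, -1, 0, 0, 0, -0.9, -0.9, 0, -1]'

```text
t: 13.15
eef_pos: [0.4563, -0.0011, 0.1955]
tcp_rot: [0.819, 0.573, 0.002, 0.001]
force: [3.6, 2.2, 2.5]
finger_gap: 0.0326
grasp_force: 53.5
```

```bash
python3 st.py
```

```text
13.15 [456.3  -1.1 195.5] F [3.6 2.2 2.5] Ftool [ 3.3  2.6 -2.5] M [ 0.57 -0.22 -0.06] tooly -20.0 tilt [0.0037 0.0009] q6 0.29
```

Call:
apply_moves --targets '[0, 0, 0, 0.5, 0.4, 0.2, -1, 0, 0, -0.05, 0.5, 0.4, 0.2, -1, 0, 0, -0.1, 0.5, 0.4, 0.2, -1, 0, 0, -0.15, 0.5, 0.4, 0.2, -1, 0, 0, -0.2, 0.5, 0.4, 0.2, -1, 0, 0, -0.25, 0.5, 0.4, 0.2, -1, 0, 0, -0.25, 0.5, 0.4, 0.2, -1]'

```text
t: 13.85
eef_pos: [0.4562, -0.001, 0.1952]
tcp_rot: [0.741, 0.672, 0.001, 0.0]
force: [1.9, 2.3, 4.8]
finger_gap: 0.0326
grasp_force: 53.8
```

```bash
python3 st.py
```

```text
13.85 [456.2  -1.  195.2] F [1.9 2.3 4.8] Ftool [ 2.5  1.7 -4.8] M [0.37 0.11 0.  ] tooly -5.6 tilt [0.0015 0.0001] q6 0.04
```

Run:
```python
from h import *
save("scene","s5");save("wrist","w5")
u=proj("scene",(.456,-.001,.1));x,y=u.astype(int)
b=cv2.resize(cv2.imread("pics/s5.png")[y-45:y+45,x-45:x+45],(500,500),interpolation=2)
cv2.imwrite("pics/v5.png",np.hstack([b,cv2.resize(cv2.imread("pics/w5.png")[120:370,183:333],(300,500),interpolation=2)]))
```

```text
(no output)
```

View pics/v5.png

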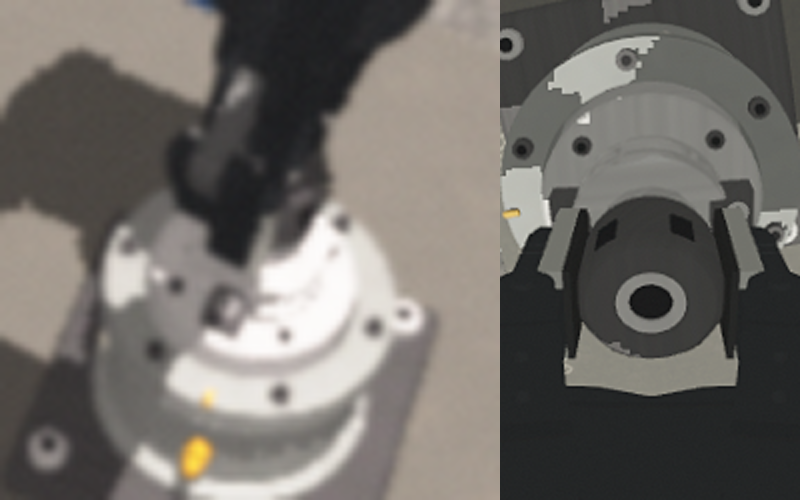

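Run:
```python
from h import *
x,y=proj("scene",(.456,-.001,.1)).astype(int)
for u in((222,305),(232,312),(238,295)):
    p=atz("scene",(x-45+u[0]/5.556,y-45+u[1]/5.556),.1);d=p[:2]-[.4565,-.001];print(p.round(4),np.hypot(*d),np.degrees(np.arctan2(d[1],d[0])))
# before (s4, v4 dog at (155,345) in 5x crop)
e=np.array([.4555,-.0035,.2839]);x,y=proj("scene",e-[0,0,.09]).astype(int)
p=atz("scene",(x-45+155/5,y-30+345/5),.1);d=p[:2]-[.4565,-.001];print(p.round(4),np.hypot(*d),np.degrees(np.arctan2(d[1],d[0])))
```

```text
[0.4321 0.0007 0.1   ] 0.02444667956534194 176.00270703188792
[ 0.431  -0.0034  0.1   ] 0.02560630105192647 -174.71294205134117
[ 0.4384 -0.0026  0.1   ] 0.018153605655689166 -174.80428129600216
[0.4332 0.0031 0.1   ] 0.023667612815259906 170.12184361064146
```

Call:
apply_moves --targets '[0, 0, -0.1, 0.3, 0.2, 0, -1, 0, 0, -0.2, 0.3, 0.2, 0, -1, 0, 0, -0.3, 0.3, 0.2, 0, -1, 0, 0, -0.4, 0.3, 0.2, 0, -1, 0, 0, -0.4, 0.3, 0.2, 0, -1]'

```text
t: 14.45
eef_pos: [0.4557, -0.0011, 0.1952]
tcp_rot: [0.592, 0.806, -0.0, 0.0]
force: [-1.3, 1.2, 6.7]
finger_gap: 0.0326
grasp_force: 54.0
```

```bash
python3 st.py
```

```text
14.45 [455.7  -1.1 195.2] F [-1.3  1.2  6.7] Ftool [ 1.6 -0.8 -6.7] M [0.02 0.44 0.09] tooly 17.4 tilt [-0.0003 -0.0007] q6 -0.36
```

Call:
apply_moves --targets '[0, 0, -0.1, 0.1, 0, 0, -1, 0, 0, -0.2, 0.1, 0, 0, -1, 0, 0, -0.3, 0.1, 0, 0, -1, 0, 0, -0.37, 0.1, 0, 0, -1, 0, 0, -0.37, 0.1, 0, 0, -1, 0, 0, -0.37, 0.1, 0, 0, -1, 0, 0, -0.37, 0.1, 0, 0, -1]'

```text
t: 15.15
eef_pos: [0.4553, -0.0013, 0.1951]
tcp_rot: [0.434, 0.901, -0.001, -0.0]
force: [-2.3, -1.2, 8.4]
finger_gap: 0.0322
grasp_force: 54.1
```

Run:
```python
import st
from h import *
save("scene","s6");save("wrist","w6")
x,y=proj("scene",(.456,-.001,.1)).astype(int)
b=cv2.resize(cv2.imread("pics/s6.png")[y-45:y+45,x-45:x+45],(500,500),interpolation=2)
cv2.imwrite("pics/v6.png",np.hstack([b,cv2.resize(cv2.imread("pics/w6.png")[120:370,183:333],(300,500),interpolation=2)]))
```

```text
15.15 [455.3  -1.3 195.1] F [-2.3 -1.2  8.4] Ftool [ 0.5 -2.6 -8.4] M [-0.21  0.67  0.13] tooly 38.5 tilt [-0.0013 -0.0017] q6 -0.73
```

View pics/v6.png

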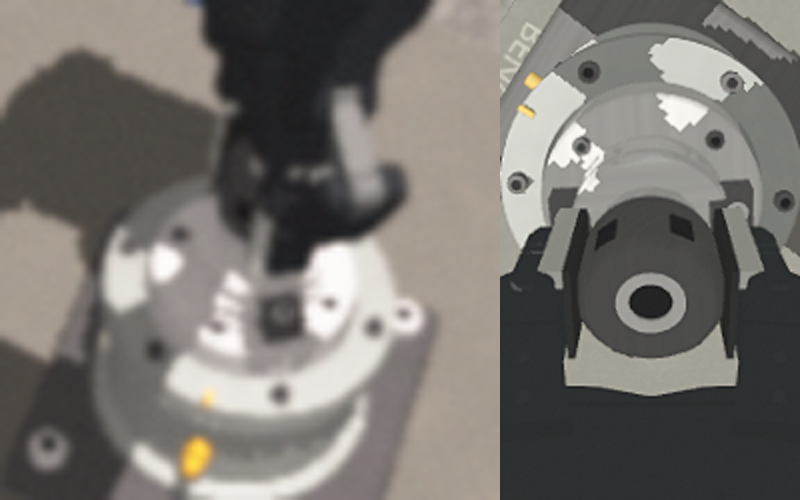

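Run:
```python
from h import *
x,y=proj("scene",(.456,-.001,.1)).astype(int)
for n,u,z in(("dog",(282,315),.1),("mark",(208,398),.079),("nipple",(197,455),.05)):
    p=atz("scene",(x-45+u[0]/5.556,y-45+u[1]/5.556),z);d=p[:2]-[.4565,-.001];print(n,p.round(4),np.hypot(*d),np.degrees(np.arctan2(d[1],d[0])))
```

```text
dog [ 0.4376 -0.0189  0.1   ] 0.026015408111106243 -136.58331894556042
mark [ 0.409  -0.0059  0.079 ] 0.0477325061161079 -174.08080894272425
nipple [ 0.4044 -0.0072  0.05  ] 0.05251255434286723 -173.22458625326544
```

Call:
apply_moves --targets '[0, 0, 0.1, 0, 0, -0.3, -1, 0, 0, 0.2, 0, 0, -0.3, -1, 0, 0, 0.3, 0, 0, -0.3, -1, 0, 0, 0.4, 0, 0, -0.3, -1, 0, 0, 0.5, 0, 0, -0.3, -1, 0, 0, 0.6, 0, 0, -0.3, -1, 0, 0, 0.7, 0, 0, -0.3, -1, 0, 0, 0.7, 0, 0, -0.3, -1]'

```text
t: 16.05
eef_pos: [0.4561, -0.0009, 0.1951]
tcp_rot: [0.717, 0.697, 0.0, 0.0]
force: [1.7, 0.7, 2.9]
finger_gap: 0.0326
grasp_force: 53.6
```

```bash
python3 st.py
```

```text
16.05 [456.1  -0.9 195.1] F [1.7 0.7 2.9] Ftool [ 0.7  1.7 -2.9] M [ 0.07 -0.02 -0.16] tooly -1.7 tilt [ 0.001  -0.0004] q6 -0.03
```

Call:
apply_moves --targets '[0, 0, 0.1, 0, 0.2, 0, -1, 0, 0, 0.2, 0, 0.2, 0, -1, 0, 0, 0.3, 0, 0.2, 0, -1, 0, 0, 0.4, 0, 0.2, 0, -1, 0, 0, 0.5, 0, 0.2, 0, -1, 0, 0, 0.6, 0, 0.2, 0, -1, 0, 0, 0.7, 0, 0.2, 0, -1, 0, 0, 0.7, 0, 0.2, 0, -1]'

```text
t: 16.85
eef_pos: [0.4571, -0.0011, 0.1951]
tcp_rot: [0.913, 0.409, 0.001, 0.001]
force: [5.2, -1.1, 1.2]
finger_gap: 0.0322
grasp_force: 53.3
```

Call:
apply_moves --targets '[0, 0, 0.03, 0, 0, 0, -1, 0, 0, 0.05, 0, 0, 0, -1, 0, 0, 0.05, 0, 0, 0, -1]'

```text
t: 17.15
eef_pos: [0.4572, -0.0012, 0.1951]
tcp_rot: [0.922, 0.387, 0.001, 0.001]
force: [5.3, -2.0, 0.3]
finger_gap: 0.0322
grasp_force: 53.3
```

Run:
```python
import st
from h import *
save("scene","s7");save("wrist","w7")
x,y=proj("scene",(.456,-.001,.1)).astype(int)
b=cv2.resize(cv2.imread("pics/s7.png")[y-45:y+45,x-45:x+45],(500,500),interpolation=2)
cv2.imwrite("pics/v7.png",np.hstack([b,cv2.resize(cv2.imread("pics/w7.png")[120:370,183:333],(300,500),interpolation=2)]))
```

```text
17.15 [457.2  -1.2 195.1] F [ 5.3 -2.   0.3] Ftool [ 2.3  5.2 -0.3] M [ 0.16 -0.56  0.07] tooly -44.5 tilt [ 0.0033 -0.001 ] q6 0.72
```

View pics/v7.png

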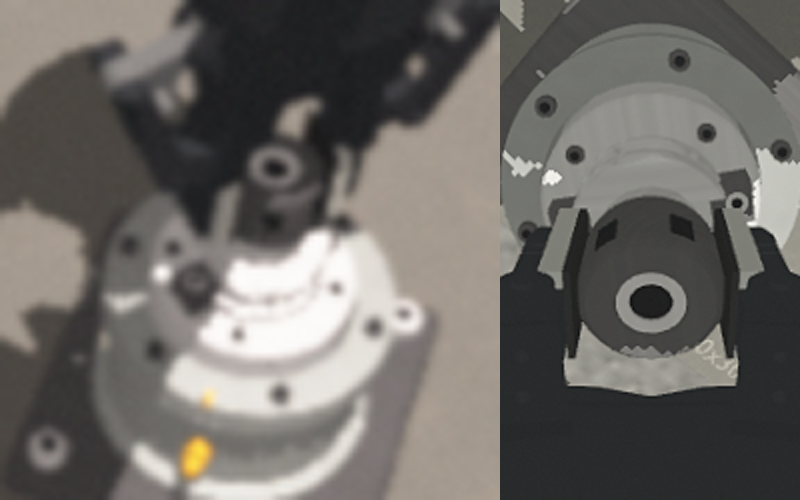

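Call:
apply_moves --targets '[0, 0, 0, 0.3, 0.8, 0.3, -1, 0, 0, 0, 0.3, 0.8, 0.3, -1]'

```text
t: 17.45
eef_pos: [0.4573, -0.0013, 0.1951]
tcp_rot: [0.922, 0.387, 0.001, 0.0]
force: [2.6, 0.1, 5.2]
finger_gap: 0.0329
grasp_force: 53.7
```

```bash
python3 st.py
```

```text
17.45 [457.3  -1.3 195.1] F [2.6 0.1 5.2] Ftool [ 1.9  1.8 -5.2] M [ 0.3  -0.18  0.1 ] tooly -44.5 tilt [ 0.0014 -0.0003] q6 0.72
```

Good; release and retreat upward.

Call:
apply_moves --targets '[0, 0, 0, 0.2, 0.2, 0, -0.2, 0, 0, 0, 0.2, 0.2, 0, 0.5, 0, 0, 0, 0.2, 0.2, 0, 1, 0, 0, 0, 0.2, 0.2, 0, 1, 0, 0, 0, 0.2, 0.2, 0, 1, 0, 0, 0, 0.2, 0.2, 0, 1, 0, 0, 0, 0.2, 0.2, 0, 1]'

```text
t: 18.15
eef_pos: [0.4568, -0.0011, 0.1945]
tcp_rot: [0.923, 0.386, -0.0, -0.0]
force: [-0.7, -1.1, -0.6]
finger_gap: 0.0854
grasp_force: 0.0
```

Call:
apply_moves --targets '[0, 0, 0, 0, 0, -10, 1, 0, 0, 0, 0, 0, -30, 1, 0, 0, 0, 0, 0, -60, 1, 0, 0, 0, 0, 0, -100, 1, 0, 0, 0, 0, 0, -130, 1, 0, 0, 0, 0, 0, -130, 1, 0, 0, 0, 0, 0, -130, 1]'

```text
t: 18.85
eef_pos: [0.4574, -0.0011, 0.3261]
tcp_rot: [0.923, 0.386, 0.001, 0.001]
force: [-1.0, -0.8, -1.7]
finger_gap: 0.0852
grasp_force: 0.0
```

Run:
```python
import st
from h import *
save("wrist","w8");save("scene","s8")
x,y=proj("scene",(.456,-.001,.1)).astype(int)
b=cv2.resize(cv2.imread("pics/s8.png")[y-50:y+40,x-45:x+45],(500,500),interpolation=2)
cv2.imwrite("pics/v8.png",np.hstack([b,cv2.resize(cv2.imread("pics/w8.png")[120:320,198:318],(300,500),interpolation=2)]))
```

```text
18.85 [457.4  -1.1 326.1] F [-1.  -0.8 -1.7] Ftool [-1.3 -0.2  1.7] M [-0.04  0.02 -0.02] tooly -44.6 tilt [ 0.0029 -0.0001] q6 0.72
```

View pics/v8.png

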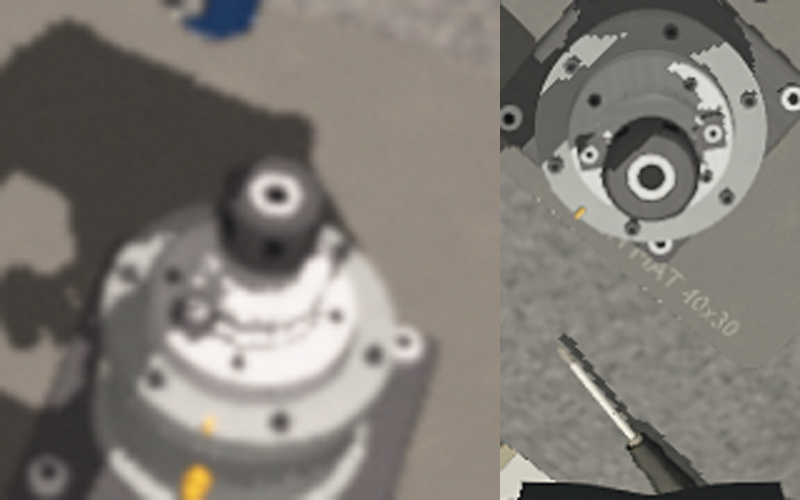

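Run:
```python
from h import *
s=arm.state();P=lambda u,z:atz("wrist",(198+(u[0]-500)/2.5,120+u[1]/2.5),z,s)
A=P((590,155),.1);B=P((713,133),.1);d=B-A
print(A,B,np.hypot(*d[:2]),np.degrees(np.arctan2(d[1],d[0])))
a,b=P((511,118),.017),P((659,244),.017);d=a-b;print(np.hypot(*d[:2]),np.degrees(np.arctan2(d[1],d[0]))-90)
b2=P((792,97),.017);d=b2-b;print(np.hypot(*d[:2]),np.degrees(np.arctan2(d[1],d[0])))
t=P((651,177),.153);print("nut top",t)
```

```text
[0.43301773 0.01071315 0.1       ] [ 0.47508515 -0.01785719  0.1       ] 0.05085207093149072 -34.182623223884356
0.1043098915952762 3.334069595948222
0.10631636540436594 5.026909463035405
nut top [ 0.45496443 -0.00249079  0.153     ]
```

```bash
python3 -c "
from station import arm
print(arm.close_job())"
```

```text
the job is handed in; nothing more can be done
None
```

The collet holder is home in the spindle with the dogs in its slots, was turned to about 41° left and then about 40° right of square, and is released and upright; the side-lock holder was never touched, and the job is handed in (no verdict came back).

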